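# Level the appliance shelf and hold the spirit level on it

## Task

Lay the yellow spirit level flat on the small tilting shelf, along its dark rubber strip, then wind the red levelling wheel by its black peg (more than one full turn may be needed) until the bubble stands between the two black lines. Finally let go of the wheel, press the spirit level down firmly on the shelf with the fingers and finish like that: the program ends while still pressing, with the bubble still between the lines. Leave the other kitchen things where they stand.

Things in the scene. Friction and masses are not known exactly. Their poses are not given: they have to be found in the camera images.
- level_mid (a point): Loose yellow spirit level with black ends, 180 x 26 x 36 mm high, 0.25 kg. Point: its middle, 18 mm above the underside; x along its length, z up (vial side). Around the middle (green vial, 37 mm either way) it is solid only to 22 mm above the underside: pinch there across 26 mm. The end blocks, 37 to 90 mm from the middle, are flat on top at 36 mm: press there.
- bubble (a joint): Place of the pale bubble in the level's green vial, given in rad: the slope that it shows, 0.35 mm from the middle per 0.001 rad, positive towards the level's +x. It goes to the higher end and settles in about 1.5 s. It is 16 mm long and the black lines lie 11 mm either side of the middle, so it is between them within 0.0086 rad (3 mm) of 0.
- shelf_top (a point): Plywood shelf, 128 (x) x 228 mm (y), on a dark steel stand (340 x 150 mm) fixed to the worktop. Point: centre of its top, 62 mm above the worktop when level; z is its normal. The dark rubber strip, 44 x 196 mm, is centred here along y. Hinged at the +y end; the -y end rests on the levelling wheel and starts low by 40 to 60 milliradians.
- wheel_axis (a point): Centre of the top face of the red levelling wheel (86 mm across, 12 mm thick, axis vertical, does not rise or sink as it turns), beyond the -y end of the shelf and 84 mm above the worktop.
- peg_grip (a point): Black round upright peg on the wheel, 30 mm from its axis, 16 mm across, free from 2 to 44 mm above the wheel's top face; this point is on the peg's axis, 24 mm above that face. The peg spins freely on its own axis, so it can be held at a fixed hand angle and carried round a circle.
- wheel (a joint): Turn of the levelling wheel in rad, growing clockwise seen from above. Clockwise raises the wheel's end of the shelf: a full turn changes the slope by 0.04 rad, moving the bubble 14 mm towards the wheel. It starts 1.0 to 1.5 turns short of level. It stays where it is left (0.05 N m), also when the shelf is pressed.
- mug_1: Blue mug, 82 x 117 x 91 mm, bystander; origin under its centre.
- sugar_shaker: Glass sugar shaker with a light lid, 70 mm across, 127 mm high, bystander; origin under its centre.
- jar_1: Jar with a black lid, 63 mm across, 94 mm high, bystander; origin under its centre.
- lemon0: Lemon, 58 x 87 x 57 mm, bystander; origin at its underside.
- matchbox: Red matchbox, 53 x 35 x 14 mm, bystander; origin under its centre.
- dish_soap: Blue dish soap bottle with a white cap, 72 x 45 x 175 mm, bystander; origin under its centre.

How it is judged:
By the outcome, as a careful person would: the job done as asked, in the order asked, and still so for the second after the job is handed in, while the arm keeps its last pose, push and grip.
It also fails if it takes over 72 s, if anything falls off the work surface, if the arm or the gripper's body presses on something with over 40 N, if the wrist force passes 120 N, or if a joint passes its speed limit or range.

## Robot

A 7-joint arm with a two-finger parallel gripper is mounted at the origin on a cart in front of the work surface, level with it; the furniture and walls round the work are solid. World frame = base frame: x ahead of the robot, y to its left, z up, the work surface at z = 0. Lengths are in m, angles in rad, forces in N, time in s.
With the tool pointing down it reaches from about 0.4 to 0.85 m from the base axis. Payload 4.5 kg.
Tool frame: the origin (TCP) lies midway between the tips of the shut fingers; the grasp point (between the pads) lies 19 mm behind it; z points along the fingers, y is the line along which they close (so a half turn about z gives the same grasp; the last joint's range is limited). The gripper opens to 88 mm and grips with 3 to 60 N. Pads are 18 mm wide; open, the fingers measure 123 mm over their backs; the gripper's body (75 mm by 187 mm) begins 45 mm behind the grasp point.
Start: joints at [1.153, 0.689, -0.195, 1.565, 0.157, 0.902, -0.215], TCP at [0.273, -0.562, 0.204] pointing down, gripper open.
Joint ranges: [-3.01, 3.01], [-0.46, 2.08], [-1.47, 1.51], [0.13, 2.56], [-1, 4.14], [0.04, 2.09], [-2.66, 2.66]. Speed limits (rad/s): [2.57, 2.57, 3.14, 3.14, 3.14, 3.14, 3.14].

## Interface

Orientations are given as a rotation vector (axis times angle).
In Python, from cell import r gives the robot as it stands.
- The arm moves only by the tool send_rows, never from a script. Its argument "deltas" is a list of rows, each an object of numbers: "dx", "dy", "dz": the shift along the tool's x, y, z in m; "wx", "wy", "wz": the turn, a rotation vector about the tool's x, y, z in rad; "grip": the opening, from 0 (shut) to 1 (fully open). A call has 1 to 12 rows; each row is the pose to reach, as a shift and turn from the pose commanded when the call began, along the tool's axes at that moment; what a row does not reach only later rows make up. A row lasts 1/10 s, in which the tool goes at most 50 mm and 8.59 degrees, less where a joint would pass 70% of its speed; a pose out of reach is approached as far as the arm can. A call with a gripper value outside its range is refused whole. The fingers move at their own pace and stop on an object; "newtons" is the grip in N (left out, the last holds). Time passes only in rows, so rows that repeat a pose let the fingers close. It gives the time, the measured TCP pose, the force, the opening and the grip force at its end, in the units of the state.
- r.sense(): the state, without advancing time (a new reading comes with each control period).
- r.grab_frame(name): name is "scene" or "top" or "wrist"; returns a dict with "pixels" (480x640x3 uint8, red, green, blue), "fx", "fy", "cx", "cy" (pixels), "extrinsics" (4x4, takes a point from world to camera coordinates). Camera axes: x right, y down, z forward; pixel columns grow to the right and rows downward; lengths in m; the calibration is good to about 2 mm. A picture is of the moment at which its call begins. There is no depth.
- r.job_done(): hands the job in; it is judged then, once.
The state is a dict: "clock": time; "qpos": joint angles; "qvel": joint speeds; "tau": joint torques, N m; "tool_pos": TCP position; "eef_rot": TCP orientation; "force": force on the tool from outside, world axes, zero at the start; "moment": the same for the moment, N m; "opening": opening from 0.0 (shut) to 1.0 (fully open); "grasp_force": force on a finger pad.
Only numpy, scipy, OpenCV 4.12 (cv2) and the standard library are available. Lean on these libraries where they do the work, as an engineer would, in place of code of your own. Each camera call takes 0.05 s, during which the arm holds its last target. There are 200 camera calls.

## Working session

There is one attempt and no reset: what is moved stays moved. The work goes in short steps, Python scripts to look and compute and a tool call to move; the robot and the scene stay as the last step left them, time stands still between calls to the robot, and variables do not carry over. Pictures are saved under pics/ and viewed, at most 10 in all, crops included, and the job is handed in when it is done.

Besides the shell and the picture viewer there is one more tool, called after ">>>" as name(argument=value, ...) on one line, values as JSON. send_rows: Moves the arm, as the interface text tells. Its arguments: {"type":"object","properties":{"deltas":{"type":"array"},"newtons":{"type":"number"}},"required":["deltas"]}

```bash
ls; mkdir -p pics; python3 - <<'E'
from cell import r
import cv2,numpy as np
s=r.sense(); print({k:np.round(v,3) for k,v in s.items()})
for n in ["scene","top"]:
    f=r.grab_frame(n); cv2.imwrite(f"pics/{n}0.png",f["pixels"][:,:,::-1]); print(n,f["fx"],f["fy"],f["cx"],f["cy"]); print(np.round(f["extrinsics"],4))
E
```

```text
pics
{'clock': np.float64(0.0), 'qpos': array([ 1.153,  0.69 , -0.195,  1.566,  0.157,  0.902, -0.215]), 'qvel': array([ 0.   ,  0.001,  0.001, -0.001,  0.   , -0.001, -0.   ]), 'tau': array([ 1.0000e-03, -5.2755e+01, -1.2670e+00, -1.5342e+01, -5.3000e-02,
        7.0000e-03,  0.0000e+00]), 'tool_pos': array([ 0.273, -0.562,  0.204]), 'eef_rot': array([-3.06e+00, -7.03e-01,  1.00e-03]), 'force': array([0.057, 0.098, 0.639]), 'moment': array([-0.028,  0.014, -0.013]), 'grasp_force': np.float64(0.0), 'opening': np.float64(1.003)}
scene 557.2592777538156 557.2592777538156 315.9623670340879 232.67136708030102
[[ 0.8448 -0.5347  0.0223 -0.4118]
 [-0.2792 -0.4759 -0.834   0.1409]
 [ 0.4565  0.6983 -0.5513  1.4956]
 [ 0.      0.      0.      1.    ]]
top 601.8257284749059 601.8257284749059 320.80747817292314 244.12867431929828
[[-0.1625 -0.9867 -0.0032  0.1876]
 [-0.9277  0.1539 -0.3403  0.4777]
 [ 0.3362 -0.0523 -0.9403  1.3746]
 [ 0.      0.      0.      1.    ]]
```

View pics/scene0.png

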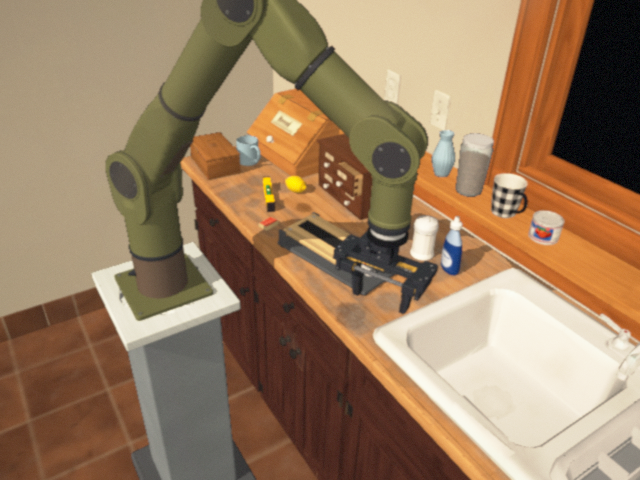

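View pics/top0.png

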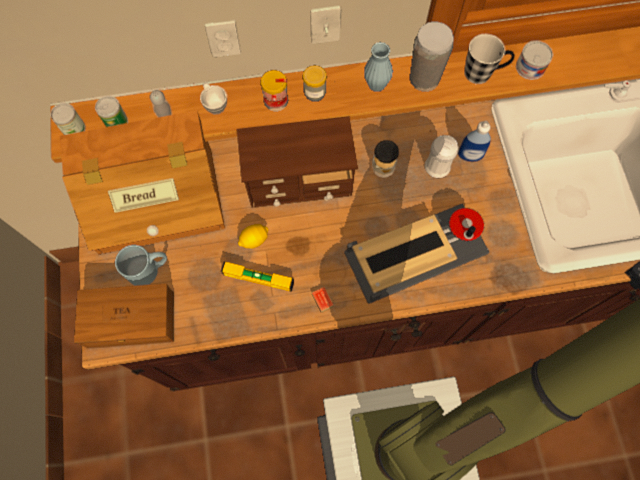

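The scene view shows the level at (268,193) and the shelf behind the gripper. In the top view (up = +x, left = +y) the level is at about (257,275), the shelf strip at (405,252), the wheel at (467,224) and the peg near (468,233).

```bash
cat > h.py <<'E'
from cell import r
import cv2,numpy as np
from scipy.spatial.transform import Rotation as R
def ray(f,uv,z):
    E=f["extrinsics"];Rm=E[:3,:3];c=-Rm.T@E[:3,3]
    d=Rm.T@np.array([(uv[0]-f["cx"])/f["fx"],(uv[1]-f["cy"])/f["fy"],1.])
    return c+d*(z-c[2])/d[2]
def proj(f,p):
    E=f["extrinsics"];q=E[:3,:3]@np.array(p)+E[:3,3]
    return np.array([f["fx"]*q[0]/q[2]+f["cx"],f["fy"]*q[1]/q[2]+f["cy"]])
def hsv(f): return cv2.cvtColor(f["pixels"],cv2.COLOR_RGB2HSV)
def blob(m,box):
    x0,y0,x1,y1=box; k=np.zeros_like(m);k[y0:y1,x0:x1]=m[y0:y1,x0:x1]
    n,l,st,c=cv2.connectedComponentsWithStats(k); i=1+np.argmax(st[1:,4])
    return (l==i).astype(np.uint8),st[i],c[i]
E
python3 - <<'E'
from h import *
f=r.grab_frame("top");H=hsv(f);P=f["pixels"]
# level: yellow+black ends : yellow
m=cv2.inRange(H,(22,150,120),(35,255,255)); k=np.zeros_like(m);k[255:300,215:300]=m[255:300,215:300]
ys,xs=np.nonzero(k);print("yellow",len(xs),cv2.minAreaRect(np.c_[xs,ys].astype(np.float32)))
(c,sz,a)=cv2.minAreaRect(np.c_[xs,ys].astype(np.float32)); b=cv2.boxPoints((c,sz,a));print(np.round([ray(f,p,.03) for p in b],3),ray(f,c,.03))
# red wheel
m=cv2.inRange(H,(0,170,80),(6,255,255))|cv2.inRange(H,(172,170,80),(180,255,255)); w,st,cc=blob(m,(440,195,500,255))
cn=max(cv2.findContours(w,0,1)[0],key=cv2.contourArea);e=cv2.fitEllipse(cv2.convexHull(cn));print("wheel",e,st,ray(f,e[0],.084))
# strip
m=cv2.inRange(H,(0,0,0),(180,255,60)); w,st,cc=blob(m,(355,220,450,290)); cn=max(cv2.findContours(w,0,1)[0],key=cv2.contourArea)
q=cv2.minAreaRect(cn);print("dark",q,st)
m=cv2.inRange(P,(0,0,0),(45,45,45))
cv2.imwrite("pics/crop1.png",cv2.resize(P[190:310,335:495,::-1],None,fx=5,fy=5,interpolation=cv2.INTER_CUBIC))
cv2.imwrite("pics/crop2.png",cv2.resize(P[220:320,210:340,::-1],None,fx=6,fy=6,interpolation=cv2.INTER_CUBIC))
E
```

```text
yellow 542 ((256.1822204589844, 276.2030029296875), (68.8831558227539, 12.629764556884766), 13.70695972442627)
[[0.484 0.36  0.03 ]
 [0.514 0.35  0.03 ]
 [0.445 0.191 0.03 ]
 [0.415 0.203 0.03 ]] [0.46421544 0.27554769 0.03      ]
wheel ((466.0671081542969, 223.9761505126953), (31.947919845581055, 35.18244552612305), 115.60701751708984) [449 208  35  33 716] [ 0.49553678 -0.25264035  0.084     ]
dark ((404.2586364746094, 251.3965301513672), (16.155494689941406, 76.32078552246094), 68.19859313964844) [ 367  232   76   41 1188]
```

View pics/crop1.png

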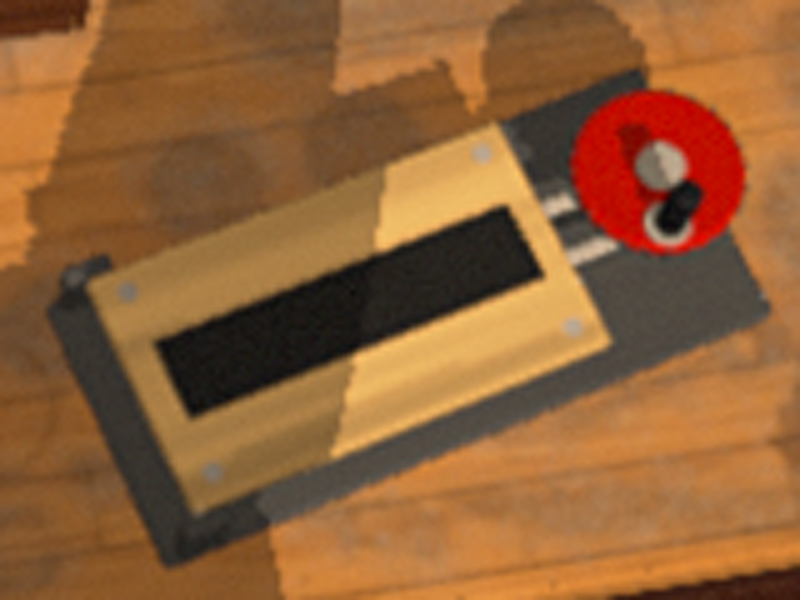

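View pics/crop2.png

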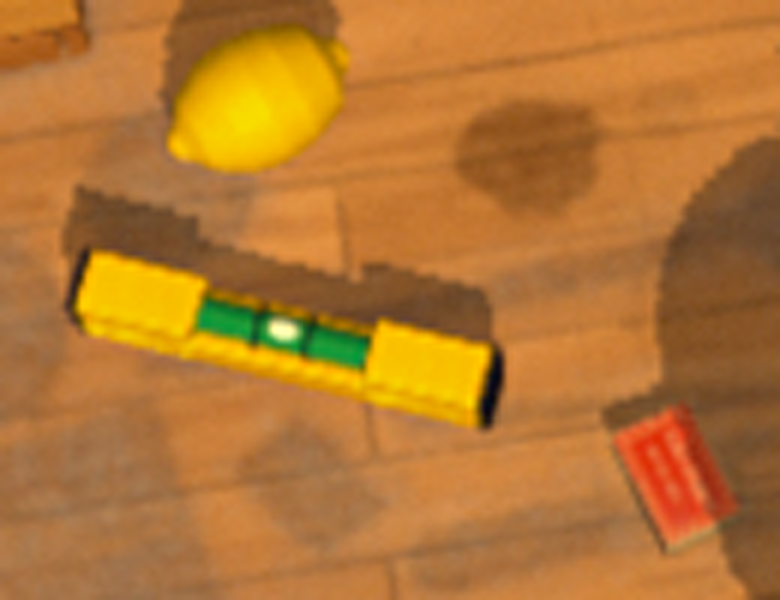

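The crops show the level's vial centre at px (257.5,275) and the strip corners at crop px (155,343), (505,207), (543,275) and (193,417). The peg base ring is at px (468.6,235), and the wheel hub at (467.4,223).

```bash
python3 - <<'E'
from h import *
f=r.grab_frame("top");c1=lambda p:(335+p[0]/5-.4,190+p[1]/5-.4);c2=lambda p:(210+p[0]/6-.4,220+p[1]/6-.4)
n=lambda a:np.round(a,4)
print("vial",n(ray(f,c2((285,330)),.029)))
a,b=ray(f,c2((92,250)),.036),ray(f,c2((497,343)),.036);d=b-a;print("edge",n(a),n(b),np.linalg.norm(d),np.arctan2(d[1],d[0]))
g,h=ray(f,c2((199,315)),.029),ray(f,c2((368,352)),.029);d=h-g;print("vial ends",n(g),n(h),np.linalg.norm(d),np.arctan2(d[1],d[0]))
S=[ray(f,c1(p),z) for p,z in [((155,343),.061),((505,207),.051),((543,275),.051),((193,417),.061)]]
print("strip",n(S),n(np.mean(S,0)));d=(S[1]+S[2]-S[0]-S[3])/2;print(np.linalg.norm(d),np.arctan2(d[1],d[0]))
ys=np.linalg.norm
B=[ray(f,c1(p),z) for p,z in [((90,285),.062),((498,123),.051),((610,343),.051),((200,515),.062)]];print("board",n(B),n(np.mean(B,0)));d=(B[1]+B[2]-B[0]-B[3])/2;print(ys(d),np.arctan2(d[1],d[0]))
w=ray(f,(466.07,223.98),.084);p=ray(f,(468.4,234.6),.085);t=ray(f,c1((690,187)),.128);print("wheel",n(w),"pegbase",n(p),"pegtop",n(t),ys((p-w)[:2]))
s=r.sense();print(s["tool_pos"],R.from_rotvec(s["eef_rot"]).as_matrix().round(3))
E
```

```text
vial [0.4683 0.2728 0.029 ]
edge [0.5134 0.3469 0.036 ] [0.4463 0.1873 0.036 ] 0.17313403504188585 -1.9691101907619153
vial ends [0.4805 0.3071 0.029 ] [0.4533 0.2403 0.029 ] 0.07213371081419956 -1.957795740616411
strip [[ 0.4562  0.0039  0.061 ]
 [ 0.5012 -0.1834  0.051 ]
 [ 0.4629 -0.1938  0.051 ]
 [ 0.4161 -0.0072  0.061 ]] [ 0.4591 -0.0951  0.056 ]
0.19283352264291417 -1.33000319944805
board [[ 0.4907  0.0299  0.062 ]
 [ 0.5462 -0.1903  0.051 ]
 [ 0.4228 -0.2181  0.051 ]
 [ 0.3671 -0.0009  0.062 ]] [ 0.4567 -0.0948  0.0565]
0.22592346911702313 -1.321714644325669
wheel [ 0.4955 -0.2526  0.084 ] pegbase [ 0.4672 -0.2511  0.085 ] pegtop [ 0.47  -0.252  0.128] 0.02840356386874504
[ 0.27266305 -0.56194853  0.2039352 ] [[ 0.9    0.437 -0.001]
 [ 0.437 -0.9    0.001]
 [-0.    -0.001 -1.   ]]
```

```bash
cat >> h.py <<'E'
def go(x,y,z,yaw=None,pitch=0.,ref=None):
    """tool-frame deltas from measured pose to a world TCP target; yaw = angle of tool y, pitch = rise along tool x (rad)"""
    s=r.sense();Rc=R.from_rotvec(s["eef_rot"])
    d=Rc.inv().apply(np.array([x,y,z])-s["tool_pos"]);w=np.zeros(3)
    if yaw is not None:
        ty=np.array([np.cos(yaw),np.sin(yaw),0]);tx=np.array([-ty[1],ty[0],0])*-1*-1
        tx=np.cross(ty,[0,0,-1.]);Rt=R.from_matrix(np.c_[tx,ty,[0,0,-1.]])*R.from_rotvec([0,pitch,0])
        w=(Rc.inv()*Rt).as_rotvec()
    print("d",d.round(4),"w",w.round(4),"dist",np.linalg.norm(d).round(3))
E
python3 - <<'E'
from h import *
f=r.grab_frame("top")
m=cv2.inRange(hsv(f),(20,150,90),(35,255,255));w,st,c=blob(m,(230,215,275,252));print(st,c)
pts=np.argwhere(w)[:,::-1];u=np.array([.925,-.38]);P=np.array([ray(f,p,.028)[:2] for p in pts]);q=(P-[.467,.273])
along=q@[.38,.925];mm=abs(along)<.012;print("lemon",P.mean(0),"min off",(q@u).min(),(q@u)[mm].min(),along.min(),along.max())
for n,p in dict(soap=(472,152),shaker=(438,170),jar=(385,168),matchbox=(321,299)).items():print(n,ray(f,p,0.02).round(3))
go(.48,-.25,.30,-.8);go(.467,.273,.25,-.389)
E
```

```text
[238 224  30  25 537] [252.73929236 235.90130354]
lemon [0.57220522 0.27078151] min off 0.0643056512304047 0.08741696702628537 0.0043771170381877 0.07111016857457375
soap [ 0.718 -0.339  0.02 ]
shaker [ 0.68  -0.237  0.02 ]
jar [ 0.709 -0.1    0.02 ]
matchbox [0.383 0.126 0.02 ]
d [ 0.3227 -0.1903 -0.0958] w [-7.00e-04 -1.00e-04 -3.19e-01] dist 0.387
d [ 0.5394 -0.6665 -0.0455] w [-7.0e-04 -2.0e-04 -7.3e-01] dist 0.859
```

>>> send_rows(deltas=[{"dx": 0.0, "dy": 0.0, "dz": -0.05, "grip": 0.65}, {"dx": 0.323, "dy": -0.19, "dz": -0.096, "wz": -0.32}, {"dx": 0.323, "dy": -0.19, "dz": -0.096, "wz": -0.32}, {"dx": 0.323, "dy": -0.19, "dz": -0.096, "wz": -0.32}, {"dx": 0.323, "dy": -0.19, "dz": -0.096, "wz": -0.32}, {"dx": 0.323, "dy": -0.19, "dz": -0.096, "wz": -0.32}, {"dx": 0.323, "dy": -0.19, "dz": -0.096, "wz": -0.32}, {"dx": 0.323, "dy": -0.19, "dz": -0.096, "wz": -0.32}, {"dx": 0.54, "dy": -0.667, "dz": -0.046, "wz": -0.73}, {"dx": 0.54, "dy": -0.667, "dz": -0.046, "wz": -0.73}, {"dx": 0.54, "dy": -0.667, "dz": -0.046, "wz": -0.73}, {"dx": 0.54, "dy": -0.667, "dz": -0.046, "wz": -0.73}])

```text
invalid input at $.deltas[0]: expected keys dx, dy, dz, wx, wy, wz, grip
```

```bash
python3 - <<'E'
from h import *
go(.467,.273,.16,-.389);print(r.sense()["qpos"].round(2))
E
```

```text
d [ 0.5394 -0.6664  0.0445] w [-7.0e-04 -2.0e-04 -7.3e-01] dist 0.858
[ 1.15  0.69 -0.19  1.57  0.16  0.9  -0.22]
```

All keys are needed.

>>> send_rows(deltas=[{"dx": 0.0, "dy": 0.0, "dz": -0.05, "wx": 0, "wy": 0, "wz": 0, "grip": 0.65}, {"dx": 0.323, "dy": -0.19, "dz": -0.096, "wx": 0, "wy": 0, "wz": -0.32, "grip": 0.65}, {"dx": 0.323, "dy": -0.19, "dz": -0.096, "wx": 0, "wy": 0, "wz": -0.32, "grip": 0.65}, {"dx": 0.323, "dy": -0.19, "dz": -0.096, "wx": 0, "wy": 0, "wz": -0.32, "grip": 0.65}, {"dx": 0.323, "dy": -0.19, "dz": -0.096, "wx": 0, "wy": 0, "wz": -0.32, "grip": 0.65}, {"dx": 0.323, "dy": -0.19, "dz": -0.096, "wx": 0, "wy": 0, "wz": -0.32, "grip": 0.65}, {"dx": 0.323, "dy": -0.19, "dz": -0.096, "wx": 0, "wy": 0, "wz": -0.32, "grip": 0.65}, {"dx": 0.323, "dy": -0.19, "dz": -0.096, "wx": 0, "wy": 0, "wz": -0.32, "grip": 0.65}, {"dx": 0.54, "dy": -0.667, "dz": -0.046, "wx": 0, "wy": 0, "wz": -0.73, "grip": 0.65}, {"dx": 0.54, "dy": -0.667, "dz": -0.046, "wx": 0, "wy": 0, "wz": -0.73, "grip": 0.65}, {"dx": 0.54, "dy": -0.667, "dz": -0.046, "wx": 0, "wy": 0, "wz": -0.73, "grip": 0.65}, {"dx": 0.54, "dy": -0.667, "dz": -0.046, "wx": 0, "wy": 0, "wz": -0.73, "grip": 0.65}])

```text
clock: 1.45
tool_pos: [0.4658, -0.072, 0.28]
eef_rot: [2.607, 1.753, 0.0]
force: [0.7, 0.3, -0.8]
opening: 0.65
grasp_force: 0.0
```

```bash
python3 - <<'E'
from h import *
go(.467,.273,.16,-.389);s=r.sense();print(s["qpos"].round(2),s["tool_pos"],s["clock"])
E
```

```text
d [ 0.32   -0.1291  0.12  ] w [ 0.0002 -0.0001  0.0021] dist 0.365
[ 0.37  0.41 -0.46  1.9   0.23  0.88 -0.59] [ 0.46576655 -0.07203557  0.27997143] 1.45
```

>>> send_rows(deltas=[{"dx": 0.32, "dy": -0.129, "dz": 0.06, "wx": 0, "wy": 0, "wz": 0, "grip": 0.65}, {"dx": 0.32, "dy": -0.129, "dz": 0.06, "wx": 0, "wy": 0, "wz": 0, "grip": 0.65}, {"dx": 0.32, "dy": -0.129, "dz": 0.06, "wx": 0, "wy": 0, "wz": 0, "grip": 0.65}, {"dx": 0.32, "dy": -0.129, "dz": 0.06, "wx": 0, "wy": 0, "wz": 0, "grip": 0.65}, {"dx": 0.32, "dy": -0.129, "dz": 0.06, "wx": 0, "wy": 0, "wz": 0, "grip": 0.65}, {"dx": 0.32, "dy": -0.129, "dz": 0.12, "wx": 0, "wy": 0, "wz": 0, "grip": 0.65}, {"dx": 0.32, "dy": -0.129, "dz": 0.12, "wx": 0, "wy": 0, "wz": 0, "grip": 0.65}, {"dx": 0.32, "dy": -0.129, "dz": 0.12, "wx": 0, "wy": 0, "wz": 0, "grip": 0.65}, {"dx": 0.32, "dy": -0.129, "dz": 0.12, "wx": 0, "wy": 0, "wz": 0, "grip": 0.65}, {"dx": 0.32, "dy": -0.129, "dz": 0.12, "wx": 0, "wy": 0, "wz": 0, "grip": 0.65}, {"dx": 0.32, "dy": -0.129, "dz": 0.12, "wx": 0, "wy": 0, "wz": 0, "grip": 0.65}])

```text
clock: 2.55
tool_pos: [0.469, 0.2695, 0.1608]
eef_rot: [2.61, 1.746, 0.001]
force: [-0.2, -0.4, 0.3]
opening: 0.653
grasp_force: 0.0
```

```bash
python3 - <<'E'
from h import *
s=r.sense();print(s["qpos"].round(2),s["tool_pos"],s["clock"])
f=r.grab_frame("wrist");cv2.imwrite("pics/w1.png",f["pixels"][:,:,::-1])
print(proj(f,(.467,.273,.029)),proj(f,s["tool_pos"]))
m=cv2.inRange(hsv(f),(45,100,40),(85,255,255));w,st,c=blob(m,(0,0,640,480));print(st,c)
pts=np.argwhere(m>0)[:,::-1].astype(np.float32);q=cv2.minAreaRect(pts);b=cv2.boxPoints(q);print(q)
P=[ray(f,p,.029) for p in b];print(np.round(P,4),ray(f,q[0],.029));d=P[1]-P[0];e=P[2]-P[1]
for v in(d,e):print(np.linalg.norm(v),np.arctan2(v[1],v[0]))
E
```

```text
[-0.38  0.66 -0.37  1.86  0.36  0.69 -1.35] [0.46900014 0.26948073 0.16082357] 2.55
[321.02459789 208.00886363] [325.86778472 282.27619013]
[311 164  20  33 564] [320.18617021 179.85638298]
((320.5, 209.5), (19.0, 91.0), 0.0)
[[0.4444 0.2399 0.029 ]
 [0.4732 0.3074 0.029 ]
 [0.4864 0.302  0.029 ]
 [0.4586 0.234  0.029 ]] [0.46615937 0.27204848 0.029     ]
0.07345656599480342 1.1681996077781578
0.01432507397745382 -0.39201308359003406
```

View pics/w1.png

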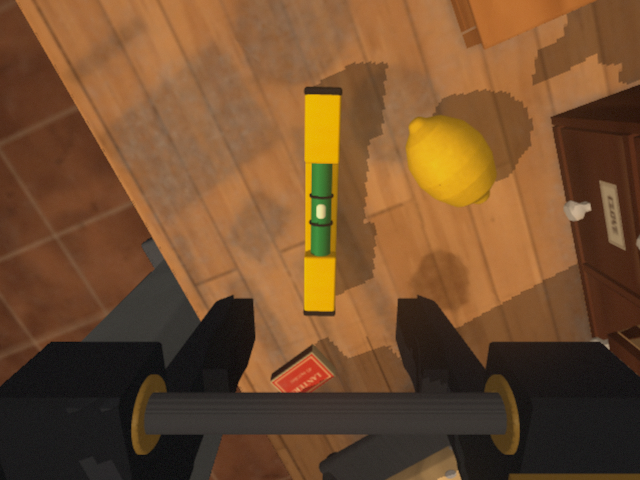

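The wrist view shows the level upright in the picture at (320,210), with the lemon clear to the right at (450,160). The measured level middle is (0.466,0.272).

>>> send_rows(deltas=[{"dx": 0.0, "dy": -0.001, "dz": 0.04, "wx": 0, "wy": 0, "wz": 0, "grip": 0.65}, {"dx": 0.0, "dy": -0.001, "dz": 0.08, "wx": 0, "wy": 0, "wz": 0, "grip": 0.65}, {"dx": 0.0, "dy": -0.001, "dz": 0.11, "wx": 0, "wy": 0, "wz": 0, "grip": 0.65}, {"dx": 0.0, "dy": -0.001, "dz": 0.11, "wx": 0, "wy": 0, "wz": 0, "grip": 0.65}, {"dx": 0.0, "dy": -0.001, "dz": 0.11, "wx": 0, "wy": 0, "wz": 0, "grip": 0.65}])

```text
clock: 3.1
tool_pos: [0.4679, 0.2709, 0.051]
eef_rot: [2.61, 1.748, 0.001]
force: [0.6, -0.4, 0.7]
opening: 0.65
grasp_force: 0.0
```

```bash
python3 - <<'E'
from h import *
go(.4665,.2725,.005,-.392)
E
```

```text
d [ 0.0009 -0.002   0.046 ] w [ 0.0007 -0.0002  0.0016] dist 0.046
```

>>> send_rows(deltas=[{"dx": 0.001, "dy": -0.002, "dz": 0.025, "wx": 0, "wy": 0, "wz": 0, "grip": 0.65}, {"dx": 0.001, "dy": -0.002, "dz": 0.046, "wx": 0, "wy": 0, "wz": 0, "grip": 0.65}, {"dx": 0.001, "dy": -0.002, "dz": 0.046, "wx": 0, "wy": 0, "wz": 0, "grip": 0.65}, {"dx": 0.001, "dy": -0.002, "dz": 0.046, "wx": 0, "wy": 0, "wz": 0, "grip": 0.25}, {"dx": 0.001, "dy": -0.002, "dz": 0.046, "wx": 0, "wy": 0, "wz": 0, "grip": 0.15}, {"dx": 0.001, "dy": -0.002, "dz": 0.046, "wx": 0, "wy": 0, "wz": 0, "grip": 0.15}, {"dx": 0.001, "dy": -0.002, "dz": 0.046, "wx": 0, "wy": 0, "wz": 0, "grip": 0.15}, {"dx": 0.001, "dy": -0.002, "dz": 0.046, "wx": 0, "wy": 0, "wz": 0, "grip": 0.15}, {"dx": 0.001, "dy": -0.002, "dz": 0.046, "wx": 0, "wy": 0, "wz": 0, "grip": 0.15}], newtons=25)

```text
clock: 4.0
tool_pos: [0.4658, 0.2733, 0.0042]
eef_rot: [2.609, 1.75, 0.0]
force: [0.5, 0.0, -0.2]
opening: 0.159
grasp_force: 0.0
```

```bash
python3 - <<'E'
from h import *
f=r.grab_frame("wrist");cv2.imwrite("pics/w2.png",f["pixels"][:,:,::-1]);s=r.sense();print(s["opening"],s["grasp_force"],s["force"],s["clock"])
E
```

```text
0.15296336725607154 0.0 [-0.10596947 -0.58154692  0.07646913] 4.05
```

View pics/w2.png

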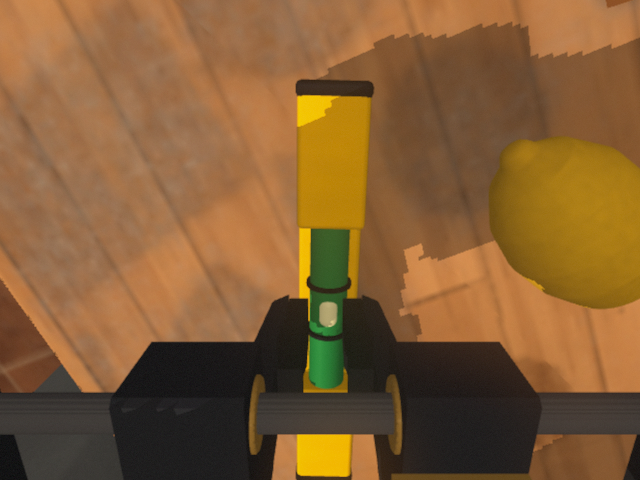

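The pads straddle the level at its middle (330,320) but do not squeeze it yet, so I'll close further.

>>> send_rows(deltas=[{"dx": 0, "dy": 0, "dz": 0, "wx": 0, "wy": 0, "wz": 0, "grip": 0}, {"dx": 0, "dy": 0, "dz": 0, "wx": 0, "wy": 0, "wz": 0, "grip": 0}, {"dx": 0, "dy": 0, "dz": 0, "wx": 0, "wy": 0, "wz": 0, "grip": 0}, {"dx": 0, "dy": 0, "dz": 0, "wx": 0, "wy": 0, "wz": 0, "grip": 0}], newtons=25)

```text
clock: 4.45
tool_pos: [0.4657, 0.2732, 0.004]
eef_rot: [2.609, 1.75, -0.0]
force: [-0.8, -0.1, 0.1]
opening: 0.007
grasp_force: 0.0
```

```bash
python3 - <<'E'
from h import *
f=r.grab_frame("wrist");t=r.grab_frame("top");s=r.sense();print(s["opening"],s["grasp_force"],s["force"],s["clock"])
a=f["pixels"][200:480,160:520];b=cv2.resize(t["pixels"][200:340,180:360],(360,280))
cv2.imwrite("pics/w3.png",np.hstack([a,b])[:,:,::-1])
E
```

```text
0.0033525095099093513 0.0 [-0.32937186 -0.62910704  0.1327339 ] 4.55
```

View pics/w3.png

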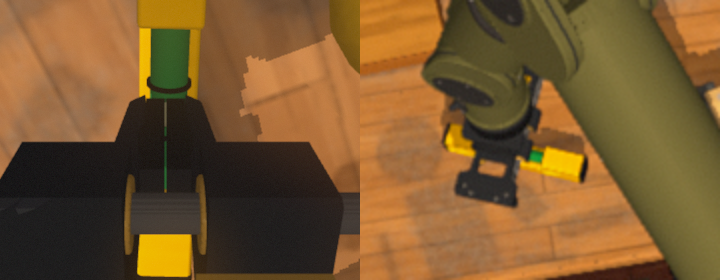

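```bash
python3 - <<'E'
from h import *
f=r.grab_frame("wrist");s=r.sense();Rc=R.from_rotvec(s["eef_rot"])
E=f["extrinsics"];c=-E[:3,:3].T@E[:3,3];print("cam in tool",Rc.inv().apply(c-s["tool_pos"]).round(3),"axis",Rc.inv().apply(E[2,:3]).round(3))
for dx in(-.009,0,.009):
  print(dx,[proj(f,s["tool_pos"]+Rc.apply([dx,0,-k])).round(0).tolist() for k in(0,.01,.019,.03,.04)])
print("vial mid",proj(f,(.4662,.2723,.029)), "end",proj(f,np.array([.4662,.2723,.036])+.037*np.array([.39,.92,0])))
m=cv2.inRange(hsv(f),(45,100,40),(85,255,255));w,st,cc=blob(m,(0,0,640,480));print(st,cc)
print(s["qpos"].round(3))
E
```

```text
cam in tool [ 0.083 -0.001 -0.179] axis [-0.32   0.001  0.947]
-0.009 [[326.0, 299.0], [326.0, 309.0], [326.0, 319.0], [326.0, 333.0], [326.0, 346.0]]
0 [[326.0, 282.0], [326.0, 292.0], [326.0, 301.0], [326.0, 313.0], [326.0, 326.0]]
0.009 [[326.0, 265.0], [326.0, 273.0], [326.0, 282.0], [326.0, 293.0], [326.0, 305.0]]
vial mid [327.9613726  308.87951045] end [329.48594504 230.10981995]
[ 310  230   39   59 2081] [329.22200865 258.33157136]
[-0.496  0.906 -0.201  1.951  0.503  0.333 -1.49 ]
```

>>> send_rows(deltas=[{"dx": 0, "dy": 0, "dz": -0.04, "wx": 0, "wy": 0, "wz": 0, "grip": 0}, {"dx": 0, "dy": -0.04, "dz": -0.05, "wx": 0, "wy": 0, "wz": 0, "grip": 0}, {"dx": 0, "dy": -0.055, "dz": -0.05, "wx": 0, "wy": 0, "wz": 0, "grip": 0}, {"dx": 0, "dy": -0.055, "dz": -0.01, "wx": 0, "wy": 0, "wz": 0, "grip": 0}, {"dx": 0, "dy": -0.055, "dz": -0.002, "wx": 0, "wy": 0, "wz": 0, "grip": 0}, {"dx": 0, "dy": -0.055, "dz": 0.002, "wx": 0, "wy": 0, "wz": 0, "grip": 0}, {"dx": 0, "dy": -0.055, "dz": 0.006, "wx": 0, "wy": 0, "wz": 0, "grip": 0}, {"dx": 0, "dy": -0.055, "dz": 0.006, "wx": 0, "wy": 0, "wz": 0, "grip": 0}])

```text
clock: 5.4
tool_pos: [0.4154, 0.2939, -0.0018]
eef_rot: [2.609, 1.749, 0.001]
force: [0.3, 0.5, 1.0]
opening: 0.006
grasp_force: 0.0
```

```bash
python3 - <<'E'
from h import *
s=r.sense();print(s["tool_pos"],s["force"])
f=r.grab_frame("wrist");print(f["fx"]);m=cv2.inRange(f["pixels"],(0,0,0),(40,40,40))
for y in range(270,330,6):
    x=np.nonzero(m[y])[0];x=x[(x>230)&(x<420)];print(y,(x.min(),x.max(),len(x)) if len(x) else 0)
s=r.sense();g=r.grab_frame("scene");p=proj(g,s["tool_pos"]);print(p,proj(g,s["tool_pos"]+[0,0,.033]))
x,y=p.round().astype(int);cv2.imwrite("pics/s2.png",cv2.resize(g["pixels"][y-50:y+30,x-60:x+60,::-1],None,fx=5,fy=5,interpolation=cv2.INTER_CUBIC))
E
```

```text
[ 0.41540362  0.29394844 -0.0017588 ] [0.28176575 0.5272117  0.98632204]
409.8207869408135
270 0
276 0
282 0
288 0
294 0
300 0
306 0
312 0
318 0
324 (np.int64(282), np.int64(317), 8)
[251.6948456  199.15989889] [251.28932624 190.64701999]
```

>>> send_rows(deltas=[{"dx": 0, "dy": 0, "dz": 0.004, "wx": 0, "wy": 0, "wz": 0, "grip": 0}, {"dx": 0, "dy": 0, "dz": 0.008, "wx": 0, "wy": 0, "wz": 0, "grip": 0}, {"dx": 0, "dy": 0, "dz": 0.008, "wx": 0, "wy": 0, "wz": 0, "grip": 0}])

```text
clock: 5.8
tool_pos: [0.4147, 0.2939, -0.0103]
eef_rot: [2.609, 1.75, -0.001]
force: [-0.2, 0.0, 0.6]
opening: 0.007
grasp_force: 0.0
```

View pics/s2.png

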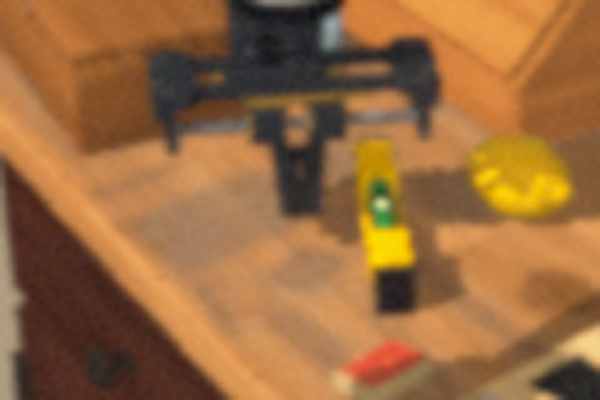

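The scene crop shows the fingertips at (300,212) while the reported TCP projects to (300,250). The real tips are therefore about 30 mm above the reported TCP. I'll measure this by touching the worktop.

>>> send_rows(deltas=[{"dx": 0, "dy": 0, "dz": 0.006, "wx": 0, "wy": 0, "wz": 0, "grip": 0}, {"dx": 0, "dy": 0, "dz": 0.012, "wx": 0, "wy": 0, "wz": 0, "grip": 0}, {"dx": 0, "dy": 0, "dz": 0.014, "wx": 0, "wy": 0, "wz": 0, "grip": 0}])

```text
clock: 6.1
tool_pos: [0.4145, 0.2939, -0.0248]
eef_rot: [2.608, 1.75, -0.002]
force: [0.0, 0.4, -0.1]
opening: 0.004
grasp_force: 0.0
```

>>> send_rows(deltas=[{"dx": 0, "dy": 0, "dz": 0.002, "wx": 0, "wy": 0, "wz": 0, "grip": 0}, {"dx": 0, "dy": 0, "dz": 0.003, "wx": 0, "wy": 0, "wz": 0, "grip": 0}])

```text
clock: 6.3
tool_pos: [0.4148, 0.2941, -0.0272]
eef_rot: [2.609, 1.75, -0.001]
force: [-0.4, -0.3, 0.0]
opening: 0.004
grasp_force: 0.0
```

>>> send_rows(deltas=[{"dx": 0, "dy": 0, "dz": 0.002, "wx": 0, "wy": 0, "wz": 0, "grip": 0}, {"dx": 0, "dy": 0, "dz": 0.002, "wx": 0, "wy": 0, "wz": 0, "grip": 0}])

```text
clock: 6.5
tool_pos: [0.4148, 0.2941, -0.0291]
eef_rot: [2.609, 1.75, -0.0]
force: [0.5, 0.0, 0.1]
opening: 0.006
grasp_force: 0.0
```

>>> send_rows(deltas=[{"dx": 0, "dy": 0, "dz": 0.002, "wx": 0, "wy": 0, "wz": 0, "grip": 0}, {"dx": 0, "dy": 0, "dz": 0.002, "wx": 0, "wy": 0, "wz": 0, "grip": 0}])

```text
clock: 6.7
tool_pos: [0.4148, 0.2941, -0.0311]
eef_rot: [2.609, 1.75, -0.0]
force: [-0.2, -0.4, 0.4]
opening: 0.005
grasp_force: 0.0
```

>>> send_rows(deltas=[{"dx": 0, "dy": 0, "dz": 0.002, "wx": 0, "wy": 0, "wz": 0, "grip": 0}, {"dx": 0, "dy": 0, "dz": 0.002, "wx": 0, "wy": 0, "wz": 0, "grip": 0}])

```text
clock: 6.9
tool_pos: [0.4148, 0.294, -0.0331]
eef_rot: [2.609, 1.75, -0.0]
force: [0.0, 0.3, 0.0]
opening: 0.005
grasp_force: 0.0
```

>>> send_rows(deltas=[{"dx": 0, "dy": 0, "dz": 0.002, "wx": 0, "wy": 0, "wz": 0, "grip": 0}, {"dx": 0, "dy": 0, "dz": 0.002, "wx": 0, "wy": 0, "wz": 0, "grip": 0}])

```text
clock: 7.1
tool_pos: [0.415, 0.2941, -0.0338]
eef_rot: [2.608, 1.75, 0.001]
force: [-1.4, -0.1, 12.3]
opening: 0.005
grasp_force: 6.3
```

>>> send_rows(deltas=[{"dx": 0, "dy": 0, "dz": 0.002, "wx": 0, "wy": 0, "wz": 0, "grip": 0}, {"dx": 0, "dy": 0, "dz": 0.002, "wx": 0, "wy": 0, "wz": 0, "grip": 0}])

```text
clock: 7.3
tool_pos: [0.415, 0.2942, -0.0339]
eef_rot: [2.608, 1.75, 0.003]
force: [-4.4, -2.5, 33.5]
opening: 0.002
grasp_force: 16.7
```

```bash
python3 - <<'E'
from h import *
s=r.sense();print(s["tool_pos"],s["force"])
f=r.grab_frame("wrist");P=f["pixels"].astype(int)
for y in range(284,312,3):print(y,P[y,270:380:8].sum(1)//3)
E
```

```text
[ 0.41500378  0.29415044 -0.03393016] [-4.41134158 -2.46165858 33.48401959]
284 [139  94  98  95  88  83  93  91  89  89  92  89  94  92]
287 [138  92  96  97  93  82  93  90  88  89  90  92  94  94]
290 [140  92  95  97  93  81  90  90  88  89  88  91  95  95]
293 [139  94  94  94  96  80  89  91  88  88  90  92  92  95]
296 [138 107  94  95  43  82  87  88  86  87  73  89  92  93]
299 [137 131  96  67  34  30  37  46  31  35  34  77  92  94]
302 [137 141  99  36  35  33  31  43  32  34  35  35  90  95]
305 [138 125  98  36  35  33  35  47  32  32  36  35  93  94]
308 [139  96  82  33  35  31  32  45  34  33  32  36  92  92]
311 [140  97  54  32  36  34  30  41  31  28  35  35  88  90]
```

Contact came at reported z = -0.0337, so the true tip is 33.7 mm above the reported TCP. Re-approaching the level with that correction.

>>> send_rows(deltas=[{"dx": 0, "dy": 0, "dz": -0.04, "wx": 0, "wy": 0, "wz": 0, "grip": 0.3}, {"dx": 0, "dy": 0, "dz": -0.07, "wx": 0, "wy": 0, "wz": 0, "grip": 0.65}, {"dx": 0, "dy": 0.045, "dz": -0.07, "wx": 0, "wy": 0, "wz": 0, "grip": 0.65}, {"dx": 0, "dy": 0.056, "dz": -0.07, "wx": 0, "wy": 0, "wz": 0, "grip": 0.65}, {"dx": 0, "dy": 0.056, "dz": -0.07, "wx": 0, "wy": 0, "wz": 0, "grip": 0.65}, {"dx": 0, "dy": 0.056, "dz": -0.03, "wx": 0, "wy": 0, "wz": 0, "grip": 0.65}, {"dx": 0, "dy": 0.056, "dz": -0.009, "wx": 0, "wy": 0, "wz": 0, "grip": 0.65}, {"dx": 0, "dy": 0.056, "dz": -0.009, "wx": 0, "wy": 0, "wz": 0, "grip": 0.4}, {"dx": 0, "dy": 0.056, "dz": -0.009, "wx": 0, "wy": 0, "wz": 0, "grip": 0.1}, {"dx": 0, "dy": 0.056, "dz": -0.009, "wx": 0, "wy": 0, "wz": 0, "grip": 0.1}, {"dx": 0, "dy": 0.056, "dz": -0.009, "wx": 0, "wy": 0, "wz": 0, "grip": 0.1}, {"dx": 0, "dy": 0.056, "dz": -0.009, "wx": 0, "wy": 0, "wz": 0, "grip": 0.1}], newtons=25)

```text
clock: 8.55
tool_pos: [0.4671, 0.2734, -0.0269]
eef_rot: [-2.609, -1.75, -0.003]
force: [-0.0, 1.2, 5.0]
opening: 0.292
grasp_force: 24.9
```

```bash
cat >> h.py <<'E'
OFF=.0337   # real tips lie this far behind the reported TCP
def gt(x,y,z,yaw,pitch=0.):
    "go() with x,y,z of the real fingertips"
    ty=np.array([np.cos(yaw),np.sin(yaw),0]);tx=np.cross(ty,[0,0,-1.])
    zt=(R.from_matrix(np.c_[tx,ty,[0,0,-1.]])*R.from_rotvec([0,pitch,0])).as_matrix()[:,2]
    go(*(np.array([x,y,z])+OFF*zt),yaw,pitch)
E
python3 - <<'E'
from h import *
gt(.4665,.2725,.15,-.392);gt(.459,-.095,.14,.245)
E
```

```text
d [-9.000e-04 -1.000e-04 -1.432e-01] w [ 0.0008 -0.0016  0.0031] dist 0.143
d [-0.3438  0.1323 -0.1337] w [ 0.0013 -0.0013 -0.6339] dist 0.392
```

>>> send_rows(deltas=[{"dx": 0, "dy": 0, "dz": -0.03, "wx": 0, "wy": 0, "wz": 0, "grip": 0.1}, {"dx": 0, "dy": 0, "dz": -0.07, "wx": 0, "wy": 0, "wz": 0, "grip": 0.1}, {"dx": -0.02, "dy": 0.008, "dz": -0.11, "wx": 0, "wy": 0, "wz": -0.1, "grip": 0.1}, {"dx": -0.06, "dy": 0.023, "dz": -0.13, "wx": 0, "wy": 0, "wz": -0.2, "grip": 0.1}, {"dx": -0.1, "dy": 0.04, "dz": -0.134, "wx": 0, "wy": 0, "wz": -0.3, "grip": 0.1}, {"dx": -0.14, "dy": 0.054, "dz": -0.134, "wx": 0, "wy": 0, "wz": -0.4, "grip": 0.1}, {"dx": -0.18, "dy": 0.07, "dz": -0.134, "wx": 0, "wy": 0, "wz": -0.5, "grip": 0.1}, {"dx": -0.22, "dy": 0.085, "dz": -0.134, "wx": 0, "wy": 0, "wz": -0.6, "grip": 0.1}, {"dx": -0.26, "dy": 0.1, "dz": -0.134, "wx": 0, "wy": 0, "wz": -0.634, "grip": 0.1}, {"dx": -0.3, "dy": 0.115, "dz": -0.134, "wx": 0, "wy": 0, "wz": -0.634, "grip": 0.1}, {"dx": -0.33, "dy": 0.127, "dz": -0.134, "wx": 0, "wy": 0, "wz": -0.634, "grip": 0.1}, {"dx": -0.344, "dy": 0.132, "dz": -0.134, "wx": 0, "wy": 0, "wz": -0.634, "grip": 0.1}])

```text
clock: 9.75
tool_pos: [0.457, -0.1003, 0.1059]
eef_rot: [1.94, 2.47, -0.005]
force: [1.2, 0.2, -2.5]
opening: 0.292
grasp_force: 24.9
```

>>> send_rows(deltas=[{"dx": 0, "dy": 0, "dz": 0, "wx": 0, "wy": 0.05, "wz": 0, "grip": 0.1}, {"dx": 0, "dy": 0, "dz": 0, "wx": 0, "wy": 0.05, "wz": 0, "grip": 0.1}, {"dx": 0, "dy": 0, "dz": 0, "wx": 0, "wy": 0.05, "wz": 0, "grip": 0.1}])

```text
clock: 10.05
tool_pos: [0.4582, -0.0956, 0.1061]
eef_rot: [-1.91, -2.444, -0.048]
force: [-0.5, 0.1, -2.0]
opening: 0.294
grasp_force: 24.9
```

```bash
python3 - <<'E'
from h import *
f=r.grab_frame("wrist");s=r.sense();print(s["tool_pos"],s["opening"],s["grasp_force"],s["force"],s["clock"])
cv2.imwrite("pics/w4.png",f["pixels"][:,:,::-1])
gt(.459,-.095,.09,.245,.05)
for n,p in dict(c=(.459,-.095,.0565),w=(.496,-.252,.084),s0=(.4362,-.0017,.061),s1=(.482,-.1886,.051)).items():print(n,proj(f,p))
E
```

```text
[ 0.45824188 -0.09497846  0.10619164] 0.29237288134477785 24.86913353204727 [ 0.81257091  0.65999474 -2.06820235] 10.1
d [-0.001   0.0007  0.0499] w [0.0002 0.0005 0.0007] dist 0.05
c [327.84830064 250.60842716]
w [324.55151233 504.91896376]
s0 [329.02459295  77.06119603]
s1 [327.10731402 384.96233896]
```

View pics/w4.png

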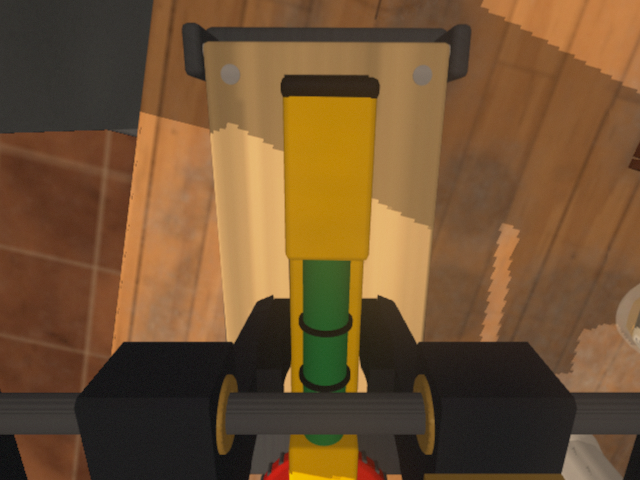

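The wrist view shows the level held straight: its end at (330,85) is centred on the board edge (209–449). I'll lower it onto the strip.

>>> send_rows(deltas=[{"dx": 0, "dy": 0.001, "dz": 0.03, "wx": 0, "wy": 0, "wz": 0, "grip": 0.1}, {"dx": -0.001, "dy": 0.001, "dz": 0.05, "wx": 0, "wy": 0, "wz": 0, "grip": 0.1}, {"dx": -0.001, "dy": 0.001, "dz": 0.062, "wx": 0, "wy": 0, "wz": 0, "grip": 0.1}, {"dx": -0.001, "dy": 0.001, "dz": 0.07, "wx": 0, "wy": 0, "wz": 0, "grip": 0.1}, {"dx": -0.001, "dy": 0.001, "dz": 0.073, "wx": 0, "wy": 0, "wz": 0, "grip": 0.1}, {"dx": -0.001, "dy": 0.001, "dz": 0.073, "wx": 0, "wy": 0, "wz": 0, "grip": 0.1}])

```text
clock: 10.7
tool_pos: [0.4588, -0.0921, 0.0332]
eef_rot: [-1.907, -2.446, -0.048]
force: [-0.7, -0.4, -2.7]
opening: 0.289
grasp_force: 24.9
```

>>> send_rows(deltas=[{"dx": 0, "dy": 0, "dz": 0.002, "wx": 0, "wy": 0, "wz": 0, "grip": 0.1}, {"dx": 0, "dy": 0, "dz": 0.002, "wx": 0, "wy": 0, "wz": 0, "grip": 0.1}])

```text
clock: 10.9
tool_pos: [0.459, -0.0926, 0.0314]
eef_rot: [-1.909, -2.445, -0.048]
force: [-0.2, -0.6, -2.6]
opening: 0.291
grasp_force: 24.9
```

>>> send_rows(deltas=[{"dx": 0, "dy": 0, "dz": 0.002, "wx": 0, "wy": 0, "wz": 0, "grip": 0.1}, {"dx": 0, "dy": 0, "dz": 0.002, "wx": 0, "wy": 0, "wz": 0, "grip": 0.1}])

```text
clock: 11.1
tool_pos: [0.4591, -0.0927, 0.0303]
eef_rot: [-1.911, -2.446, -0.048]
force: [-2.0, 0.2, 9.3]
opening: 0.298
grasp_force: 24.9
```

>>> send_rows(deltas=[{"dx": 0, "dy": 0, "dz": 0.002, "wx": 0, "wy": 0, "wz": 0, "grip": 0.1}, {"dx": 0, "dy": 0, "dz": 0.002, "wx": 0, "wy": 0, "wz": 0, "grip": 0.1}])

```text
clock: 11.3
tool_pos: [0.4592, -0.0928, 0.0295]
eef_rot: [-1.912, -2.447, -0.048]
force: [-3.2, -0.5, 23.9]
opening: 0.292
grasp_force: 25.0
```

>>> send_rows(deltas=[{"dx": 0, "dy": 0, "dz": -0.002, "wx": 0, "wy": 0, "wz": 0, "grip": 0.1}, {"dx": 0, "dy": 0, "dz": -0.002, "wx": 0, "wy": 0, "wz": 0, "grip": 0.5}, {"dx": 0, "dy": 0, "dz": -0.002, "wx": 0, "wy": 0, "wz": 0, "grip": 0.5}, {"dx": 0, "dy": 0, "dz": -0.002, "wx": 0, "wy": 0, "wz": 0, "grip": 0.5}, {"dx": 0, "dy": 0, "dz": -0.03, "wx": 0, "wy": 0, "wz": 0, "grip": 0.5}, {"dx": 0, "dy": 0, "dz": -0.07, "wx": 0, "wy": 0, "wz": 0, "grip": 0.5}, {"dx": 0, "dy": 0, "dz": -0.11, "wx": 0, "wy": -0.05, "wz": 0, "grip": 0.5}, {"dx": 0.06, "dy": 0, "dz": -0.13, "wx": 0, "wy": -0.05, "wz": 0, "grip": 0.5}, {"dx": 0.08, "dy": 0, "dz": -0.13, "wx": 0, "wy": -0.05, "wz": 0, "grip": 0.5}, {"dx": 0.08, "dy": 0, "dz": -0.13, "wx": 0, "wy": -0.05, "wz": 0, "grip": 0.5}])

```text
clock: 12.3
tool_pos: [0.4409, -0.0164, 0.1624]
eef_rot: [1.923, 2.483, 0.006]
force: [0.3, -0.3, 0.5]
opening: 0.499
grasp_force: 0.0
```

```bash
python3 - <<'E'
from h import *
f=r.grab_frame("wrist");t=r.grab_frame("top");s=r.sense();print(s["tool_pos"],s["opening"],s["force"],s["clock"])
H=hsv(f);m=cv2.inRange(H,(0,170,60),(6,255,255))|cv2.inRange(H,(172,170,60),(180,255,255));print("red px",(m>0).sum())
gt(.459,-.095,.15,.245)
a=f["pixels"];b=cv2.resize(t["pixels"][190:310,335:495],(640,480),interpolation=cv2.INTER_CUBIC)
cv2.imwrite("pics/w5.png",cv2.resize(np.hstack([a,b]),(800,300))[:,:,::-1])
for g,n in((f,"wrist"),(t,"top")):
  m=cv2.inRange(hsv(g),(45,100,40),(85,255,255));x0,y0,x1,y1=(0,0,640,480) if n=="wrist" else (335,190,495,310)
  k=np.zeros_like(m);k[y0:y1,x0:x1]=m[y0:y1,x0:x1];p=np.argwhere(k)[:,::-1].astype(np.float32)
  if len(p)>9:
    q=cv2.minAreaRect(p);print(n,q,ray(g,q[0],.086).round(4));bb=[ray(g,v,.086) for v in cv2.boxPoints(q)]
    for i in(0,1):v=bb[i+1]-bb[i];print(np.linalg.norm(v),np.arctan2(v[1],v[0]))
E
```

```text
[ 0.44070447 -0.02111909  0.16092057] 0.5022214251457392 [-0.1220572  -0.25292759 -0.98148077] 12.4
red px 2245
d [-0.0761 -0.0003  0.0447] w [-0.0003  0.0006  0.0016] dist 0.088
wrist ((321.5, 345.5), (85.0, 21.0), 90.0) [ 0.4591 -0.0992  0.086 ]
0.014582764876809942 0.25059972973401407
0.0710348971572872 -1.312736898513583
top ((407.58465576171875, 248.02308654785156), (5.333493232727051, 27.783777236938477), 60.2551155090332) [ 0.4571 -0.0977  0.086 ]
0.06961507576238435 -1.2017751526634879
0.013268887719117379 -2.857345294634238
```

>>> send_rows(deltas=[{"dx": -0.05, "dy": -0.003, "dz": 0, "wx": 0, "wy": 0, "wz": 0, "grip": 0.5}, {"dx": -0.1, "dy": -0.007, "dz": 0, "wx": 0, "wy": 0, "wz": 0, "grip": 0.5}, {"dx": -0.15, "dy": -0.01, "dz": 0, "wx": 0, "wy": 0, "wz": 0, "grip": 0.5}, {"dx": -0.19, "dy": -0.014, "dz": 0, "wx": 0, "wy": 0, "wz": 0, "grip": 0.5}, {"dx": -0.22, "dy": -0.016, "dz": 0, "wx": 0, "wy": 0, "wz": 0, "grip": 0.5}, {"dx": -0.234, "dy": -0.016, "dz": 0, "wx": 0, "wy": 0, "wz": 0, "grip": 0.5}, {"dx": -0.234, "dy": -0.016, "dz": 0, "wx": 0, "wy": 0, "wz": 0, "grip": 0.5}, {"dx": -0.234, "dy": -0.016, "dz": 0, "wx": 0, "wy": 0, "wz": 0, "grip": 0.5}])

```text
clock: 13.2
tool_pos: [0.4817, -0.2506, 0.1606]
eef_rot: [-1.931, -2.476, -0.001]
force: [0.6, 1.1, -0.4]
opening: 0.498
grasp_force: 0.0
```

```bash
python3 - <<'E'
from h import *
f=r.grab_frame("wrist");s=r.sense();print(s["tool_pos"],s["force"],s["clock"])
H=hsv(f);P=f["pixels"];m=cv2.inRange(H,(0,150,60),(8,255,255))|cv2.inRange(H,(172,150,60),(180,255,255));w,st,c=blob(m,(100,0,540,480));print(st,c)
cn=max(cv2.findContours(w,0,1)[0],key=cv2.contourArea);hu=cv2.convexHull(cn);e=cv2.fitEllipse(hu);print("wheel",e,ray(f,e[0],.084).round(4))
hm=np.zeros_like(w);cv2.fillConvexPoly(hm,hu,1)
d=cv2.inRange(P,(0,0,0),(70,70,70));d[hm==0]=0
n,l,S,C=cv2.connectedComponentsWithStats(d)
for i in range(1,n):
  if S[i,4]>30:print("dark",S[i],C[i],ray(f,C[i],.128).round(4))
d=cv2.inRange(H,(0,0,110),(180,80,255));d[hm==0]=0
n,l,S,C=cv2.connectedComponentsWithStats(d)
for i in range(1,n):
  if S[i,4]>20:print("light",S[i],C[i],ray(f,C[i],.084).round(4))
print("pred wheel",proj(f,(.4965,-.252,.084)),"pegtop",proj(f,(.467,-.2515,.128)),"pegbase",proj(f,(.467,-.2515,.084)))
y0=max(0,int(e[0][1])-150);cv2.imwrite("pics/w6.png",P[:,:,::-1])
E
```

```text
[ 0.48189843 -0.24993024  0.16083805] [-0.1209649   0.41538343 -0.48734597] 13.25
[ 282  180  128  122 9823] [351.49261936 240.83935661]
wheel ((345.7093200683594, 240.71592712402344), (121.51007080078125, 127.67483520507812), 81.09048461914062) [ 0.4954 -0.2522  0.084 ]
dark [287 221  28  44 966] [301.38509317 242.59730849] [ 0.4662 -0.2451  0.128 ]
light [288 215  32  27 263] [304.03041825 223.77186312] [ 0.4661 -0.2476  0.084 ]
light [329 230  35  33 877] [346.01938426 246.12656784] [ 0.4965 -0.2559  0.084 ]
pred wheel [347.46722007 240.76713886] pegtop [300.20268145 253.57316242] pegbase [304.06530171 229.6733061 ]
```

```bash
python3 - <<'E'
from h import *
gt(.4667,-.2508,.101,.245)
yaw=.245;ty=np.array([np.cos(yaw),np.sin(yaw)]);tx=np.array([-ty[1],ty[0]]);c=np.array([.4963,-.252])
a0=np.arctan2(-.2508+.252,.4667-.4963)
p=lambda f:c+.03*np.array([np.cos(a0-f),np.sin(a0-f)])
for st in(0,180):
  print(st,[[round(1000*float((p(np.radians(st+k))-p(np.radians(st)))@v),1) for v in(tx,ty)] for k in range(15,195,15)])
E
```

```text
d [ 0.0027 -0.0149  0.0935] w [-0.0001 -0.0015  0.0027] dist 0.095
0 [[7.2, 3.2], [13.3, 8.1], [17.9, 14.4], [20.7, 21.7], [21.5, 29.5], [20.3, 37.2], [17.2, 44.4], [12.3, 50.5], [5.9, 55.1], [-1.4, 57.9], [-9.2, 58.8], [-16.9, 57.6]]
180 [[-7.2, -3.2], [-13.3, -8.1], [-17.9, -14.4], [-20.7, -21.7], [-21.5, -29.5], [-20.3, -37.2], [-17.2, -44.4], [-12.3, -50.5], [-5.9, -55.1], [1.4, -57.9], [9.2, -58.8], [16.9, -57.6]]
```

>>> send_rows(deltas=[{"dx": 0.002, "dy": -0.015, "dz": 0.0, "wx": 0, "wy": 0, "wz": 0, "grip": 0.5}, {"dx": 0.002, "dy": -0.015, "dz": 0.02, "wx": 0, "wy": 0, "wz": 0, "grip": 0.5}, {"dx": 0.002, "dy": -0.015, "dz": 0.05, "wx": 0, "wy": 0, "wz": 0, "grip": 0.5}, {"dx": 0.002, "dy": -0.015, "dz": 0.08, "wx": 0, "wy": 0, "wz": 0, "grip": 0.5}, {"dx": 0.002, "dy": -0.015, "dz": 0.0935, "wx": 0, "wy": 0, "wz": 0, "grip": 0.5}, {"dx": 0.002, "dy": -0.015, "dz": 0.0935, "wx": 0, "wy": 0, "wz": 0, "grip": 0.5}, {"dx": 0.002, "dy": -0.015, "dz": 0.0935, "wx": 0, "wy": 0, "wz": 0, "grip": 0.3}, {"dx": 0.002, "dy": -0.015, "dz": 0.0935, "wx": 0, "wy": 0, "wz": 0, "grip": 0.1}, {"dx": 0.002, "dy": -0.015, "dz": 0.0935, "wx": 0, "wy": 0, "wz": 0, "grip": 0.1}, {"dx": 0.002, "dy": -0.015, "dz": 0.0935, "wx": 0, "wy": 0, "wz": 0, "grip": 0.1}, {"dx": 0.002, "dy": -0.015, "dz": 0.0935, "wx": 0, "wy": 0, "wz": 0, "grip": 0.1}, {"dx": 0.002, "dy": -0.015, "dz": 0.0935, "wx": 0, "wy": 0, "wz": 0, "grip": 0.1}], newtons=30)

```text
clock: 14.45
tool_pos: [0.468, -0.254, 0.0683]
eef_rot: [1.932, 2.475, 0.001]
force: [0.3, 0.1, 6.4]
opening: 0.171
grasp_force: 30.0
```

```bash
python3 - <<'E'
from h import *
s=r.sense();print(s["tool_pos"],s["opening"],s["grasp_force"],s["force"],s["moment"])
gt(.4667,-.2508,.101,.245)
E
```

```text
[ 0.46797828 -0.25400919  0.06828007] 0.17075551497336677 30.001054499298334 [0.31133394 0.12481017 6.36888533] [-0.01363352 -0.15044576 -0.01495055]
d [ 0.0034 -0.0005  0.001 ] w [ 0.0019  0.0012 -0.    ] dist 0.004
```

>>> send_rows(deltas=[{"dx": 0.0072, "dy": 0.0032, "dz": 0, "wx": 0, "wy": 0, "wz": 0, "grip": 0.1}, {"dx": 0.0133, "dy": 0.0081, "dz": 0, "wx": 0, "wy": 0, "wz": 0, "grip": 0.1}, {"dx": 0.0179, "dy": 0.0144, "dz": 0, "wx": 0, "wy": 0, "wz": 0, "grip": 0.1}, {"dx": 0.0207, "dy": 0.0217, "dz": 0, "wx": 0, "wy": 0, "wz": 0, "grip": 0.1}, {"dx": 0.0215, "dy": 0.0295, "dz": 0, "wx": 0, "wy": 0, "wz": 0, "grip": 0.1}, {"dx": 0.0203, "dy": 0.0372, "dz": 0, "wx": 0, "wy": 0, "wz": 0, "grip": 0.1}, {"dx": 0.0203, "dy": 0.0372, "dz": 0, "wx": 0, "wy": 0, "wz": 0, "grip": 0.1}])

```text
clock: 15.15
tool_pos: [0.4992, -0.2275, 0.0682]
eef_rot: [1.933, 2.472, -0.004]
force: [0.6, -6.0, 8.0]
opening: 0.172
grasp_force: 30.0
```

```bash
python3 - <<'E'
from h import *
s=r.sense();print(s["tool_pos"],s["opening"],s["grasp_force"],s["force"],s["moment"],s["eef_rot"])
E
```

```text
[ 0.49917984 -0.22750472  0.06822198] 0.17172698391941696 30.001197438687086 [ 0.61021904 -6.04515293  7.95100296] [-1.17174818 -0.20695985 -0.02871653] [ 1.93325325  2.47218125 -0.00396961]
```

>>> send_rows(deltas=[{"dx": -0.0031, "dy": 0.0072, "dz": 0, "wx": 0, "wy": 0, "wz": 0, "grip": 0.1}, {"dx": -0.008, "dy": 0.0133, "dz": 0, "wx": 0, "wy": 0, "wz": 0, "grip": 0.1}, {"dx": -0.0144, "dy": 0.0179, "dz": 0, "wx": 0, "wy": 0, "wz": 0, "grip": 0.1}, {"dx": -0.0217, "dy": 0.0207, "dz": 0, "wx": 0, "wy": 0, "wz": 0, "grip": 0.1}, {"dx": -0.0295, "dy": 0.0216, "dz": 0, "wx": 0, "wy": 0, "wz": 0, "grip": 0.1}, {"dx": -0.0372, "dy": 0.0204, "dz": 0, "wx": 0, "wy": 0, "wz": 0, "grip": 0.1}, {"dx": -0.0444, "dy": 0.0172, "dz": 0, "wx": 0, "wy": 0, "wz": 0, "grip": 0.1}, {"dx": -0.0505, "dy": 0.0123, "dz": 0, "wx": 0, "wy": 0, "wz": 0, "grip": 0.1}, {"dx": -0.0551, "dy": 0.006, "dz": 0, "wx": 0, "wy": 0, "wz": 0, "grip": 0.1}, {"dx": -0.0579, "dy": -0.0013, "dz": 0, "wx": 0, "wy": 0, "wz": 0, "grip": 0.1}, {"dx": -0.0587, "dy": -0.0091, "dz": 0, "wx": 0, "wy": 0, "wz": 0, "grip": 0.1}, {"dx": -0.0575, "dy": -0.0168, "dz": 0, "wx": 0, "wy": 0, "wz": 0, "grip": 0.1}])

```text
clock: 16.35
tool_pos: [0.4976, -0.2876, 0.0683]
eef_rot: [1.932, 2.47, -0.0]
force: [2.2, -3.7, 5.1]
opening: 0.169
grasp_force: 30.0
```

```bash
python3 - <<'E'
from h import *
s=r.sense();print(s["tool_pos"],s["opening"],s["grasp_force"],s["force"],s["moment"],s["eef_rot"])
f=r.grab_frame("wrist")
m=cv2.inRange(hsv(f),(45,80,30),(85,255,255));w,st,c=blob(m,(0,0,640,480));print(st,c)
P=f["pixels"].astype(int)
x=int(round(c[0]));print([(y,P[y,x-1:x+2].mean(0).astype(int).tolist()) for y in range(0,480,6) if y<300][::2])
E
```

```text
[ 0.49763441 -0.2876344   0.06834842] 0.16914537434500018 30.00080533325672 [ 2.15636169 -3.70694161  5.13072162] [-0.76048813 -0.64685747  0.03440522] [ 1.93224138e+00  2.47016773e+00 -1.21201493e-04]Traceback (most recent call last):
  File "<stdin>", line 4, in <module>
  File "h.py", line 14, in blob
    n,l,st,c=cv2.connectedComponentsWithStats(k); i=1+np.argmax(st[1:,4])
                                                      ~~~~~~~~~^^^^^^^^^^
    return _wrapfunc(a, 'argmax', axis=axis, out=out, **kwds)
    return bound(*args, **kwds)
ValueError: attempt to get argmax of an empty sequence
```

>>> send_rows(deltas=[{"dx": 0.0031, "dy": -0.0072, "dz": 0, "wx": 0, "wy": 0, "wz": 0, "grip": 0.1}, {"dx": 0.008, "dy": -0.0133, "dz": 0, "wx": 0, "wy": 0, "wz": 0, "grip": 0.1}, {"dx": 0.0144, "dy": -0.0179, "dz": 0, "wx": 0, "wy": 0, "wz": 0, "grip": 0.1}, {"dx": 0.0217, "dy": -0.0207, "dz": 0, "wx": 0, "wy": 0, "wz": 0, "grip": 0.1}, {"dx": 0.0295, "dy": -0.0216, "dz": 0, "wx": 0, "wy": 0, "wz": 0, "grip": 0.1}, {"dx": 0.0372, "dy": -0.0204, "dz": 0, "wx": 0, "wy": 0, "wz": 0, "grip": 0.1}, {"dx": 0.0444, "dy": -0.0172, "dz": 0, "wx": 0, "wy": 0, "wz": 0, "grip": 0.1}, {"dx": 0.0505, "dy": -0.0123, "dz": 0, "wx": 0, "wy": 0, "wz": 0, "grip": 0.1}, {"dx": 0.0505, "dy": -0.0123, "dz": 0, "wx": 0, "wy": 0, "wz": 0, "grip": 0.1}, {"dx": 0.0505, "dy": -0.0123, "dz": 0, "wx": 0, "wy": 0, "wz": 0, "grip": 0.1}])

```text
clock: 17.4
tool_pos: [0.4738, -0.2394, 0.0683]
eef_rot: [1.931, 2.473, 0.003]
force: [4.4, -2.0, 6.3]
opening: 0.164
grasp_force: 30.0
```

>>> send_rows(deltas=[{"dx": 0, "dy": 0, "dz": 0, "wx": 0, "wy": 0, "wz": 0, "grip": 0.1}, {"dx": 0, "dy": 0, "dz": 0, "wx": 0, "wy": 0, "wz": 0, "grip": 0.1}, {"dx": 0, "dy": 0, "dz": 0, "wx": 0, "wy": 0, "wz": 0, "grip": 0.1}, {"dx": 0, "dy": 0, "dz": 0, "wx": 0, "wy": 0, "wz": 0, "grip": 0.1}, {"dx": 0, "dy": 0, "dz": 0, "wx": 0, "wy": 0, "wz": 0, "grip": 0.1}, {"dx": 0, "dy": 0, "dz": 0, "wx": 0, "wy": 0, "wz": 0, "grip": 0.1}, {"dx": 0, "dy": 0, "dz": 0, "wx": 0, "wy": 0, "wz": 0, "grip": 0.1}, {"dx": 0, "dy": 0, "dz": 0, "wx": 0, "wy": 0, "wz": 0, "grip": 0.1}])

```text
clock: 18.2
tool_pos: [0.4739, -0.2394, 0.0683]
eef_rot: [1.931, 2.473, 0.003]
force: [3.9, -1.4, 6.4]
opening: 0.173
grasp_force: 30.0
```

```bash
python3 - <<'E'
from h import *
s=r.sense();print(s["tool_pos"],s["force"],s["clock"])
for n,b in(("top",(370,220,450,280)),("scene",(220,150,400,330))):
  f=r.grab_frame(n);H=hsv(f);x0,y0,x1,y1=b
  m=cv2.inRange(H,(40,70,30),(88,255,255))[y0:y1,x0:x1];p=np.argwhere(m)[:,::-1]+[x0,y0];print(n,len(p), p.min(0) if len(p) else "",p.max(0) if len(p) else "")
  cv2.imwrite(f"pics/b_{n}.png",cv2.resize(f["pixels"][y0:y1,x0:x1,::-1],None,fx=4,fy=4,interpolation=cv2.INTER_CUBIC))
  if len(p):
    a=np.array([.459,-.097]);d=np.array([.243,-.970])
    for k in range(-34,36,4):
      u=proj(f,[*(a+d*k/1000),.09]);x,y=u.round().astype(int);print(k,(x,y),f["pixels"][y,x].tolist())
E
```

```text
[ 0.47386444 -0.23938039  0.06826769] [ 3.93543338 -1.3565223   6.40423003] 18.2
top 140 [393 239] [420 254]
-34 (np.int64(395), np.int64(252)) [13, 99, 41]
-30 (np.int64(396), np.int64(251)) [18, 99, 38]
-26 (np.int64(398), np.int64(251)) [16, 96, 36]
-22 (np.int64(399), np.int64(250)) [12, 98, 33]
-18 (np.int64(401), np.int64(250)) [8, 95, 31]
-14 (np.int64(402), np.int64(249)) [24, 84, 35]
-10 (np.int64(404), np.int64(248)) [23, 94, 34]
-6 (np.int64(405), np.int64(248)) [55, 108, 50]
-2 (np.int64(407), np.int64(247)) [150, 150, 90]
2 (np.int64(408), np.int64(246)) [210, 226, 135]
6 (np.int64(410), np.int64(246)) [38, 164, 59]
10 (np.int64(411), np.int64(245)) [32, 99, 44]
14 (np.int64(413), np.int64(245)) [25, 167, 61]
18 (np.int64(414), np.int64(244)) [27, 162, 56]
22 (np.int64(416), np.int64(243)) [29, 161, 61]
26 (np.int64(417), np.int64(243)) [31, 164, 61]
30 (np.int64(419), np.int64(242)) [20, 164, 63]
34 (np.int64(420), np.int64(242)) [53, 161, 65]
scene 71 [317 221] [332 231]
-34 (np.int64(318), np.int64(222)) [45, 112, 50]
-30 (np.int64(319), np.int64(223)) [30, 108, 46]
-26 (np.int64(320), np.int64(224)) [33, 112, 54]
-22 (np.int64(321), np.int64(224)) [28, 104, 46]
-18 (np.int64(322), np.int64(225)) [32, 87, 46]
-14 (np.int64(323), np.int64(225)) [36, 91, 47]
-10 (np.int64(324), np.int64(226)) [54, 123, 60]
-6 (np.int64(325), np.int64(226)) [102, 149, 84]
-2 (np.int64(326), np.int64(227)) [81, 181, 87]
2 (np.int64(327), np.int64(227)) [98, 185, 97]
6 (np.int64(328), np.int64(228)) [53, 147, 72]
10 (np.int64(329), np.int64(228)) [49, 151, 71]
14 (np.int64(330), np.int64(229)) [46, 172, 76]
18 (np.int64(331), np.int64(229)) [51, 134, 70]
22 (np.int64(332), np.int64(230)) [59, 84, 64]
26 (np.int64(333), np.int64(231)) [86, 83, 83]
30 (np.int64(334), np.int64(231)) [99, 94, 94]
34 (np.int64(335), np.int64(232)) [86, 85, 83]
```

>>> send_rows(deltas=[{"dx": 0, "dy": 0, "dz": 0, "wx": 0, "wy": 0, "wz": 0, "grip": 0.5}, {"dx": 0, "dy": 0, "dz": 0, "wx": 0, "wy": 0, "wz": 0, "grip": 0.5}, {"dx": 0, "dy": 0, "dz": 0, "wx": 0, "wy": 0, "wz": 0, "grip": 0.5}, {"dx": 0, "dy": 0, "dz": -0.04, "wx": 0, "wy": 0, "wz": 0, "grip": 0.5}, {"dx": 0, "dy": 0, "dz": -0.07, "wx": 0, "wy": 0, "wz": 0, "grip": 0.5}, {"dx": 0.04, "dy": 0.01, "dz": -0.07, "wx": 0, "wy": 0, "wz": 0, "grip": 0.5}, {"dx": 0.08, "dy": 0.02, "dz": -0.07, "wx": 0, "wy": 0, "wz": 0, "grip": 0.5}, {"dx": 0.092, "dy": 0.02, "dz": -0.06, "wx": 0, "wy": 0, "wz": 0, "grip": 0.5}, {"dx": 0.092, "dy": 0.02, "dz": -0.06, "wx": 0, "wy": 0, "wz": 0, "grip": 0.5}, {"dx": 0.092, "dy": 0.02, "dz": -0.06, "wx": 0, "wy": 0, "wz": 0, "grip": 0.5}])

```text
clock: 19.3
tool_pos: [0.4679, -0.1457, 0.1271]
eef_rot: [-1.933, -2.475, 0.003]
force: [0.5, -0.6, -0.0]
opening: 0.498
grasp_force: 0.0
```

```bash
cat >> h.py <<'E'
def bub(z=.092):
    "bubble place from the wrist view: mm from the middle of the lines, + towards the wheel"
    f=r.grab_frame("wrist");H=hsv(f);g=cv2.inRange(H,(40,70,30),(88,255,255));w,st,c=blob(cv2.morphologyEx(g,cv2.MORPH_CLOSE,np.ones((25,9))),(150,0,500,300))
    q=cv2.minAreaRect(np.argwhere(w)[:,::-1].astype(np.float32));b=cv2.boxPoints(q);P=np.array([ray(f,p,z)[:2] for p in b]);ctr=P.mean(0)
    e=[P[1]-P[0],P[2]-P[1]];e=max(e,key=np.linalg.norm);L=np.linalg.norm(e);d=e/L;d=d if d[1]<0 else -d;n=np.array([-d[1],d[0]])
    k=np.arange(-40,40.5,.5);row=[]
    for a in k:
        v=[f["pixels"][tuple(proj(f,[*(ctr+d*a/1000+n*t),z]).round().astype(int)[::-1])].astype(int) for t in(-.002,0,.002)];row.append(np.mean(v,0))
    row=np.array(row);pale=row[:,0]>90;dark=row[:,1]<60
    print("vial ctr",ctr.round(4),"len",L.round(4),"dir",np.arctan2(d[1],d[0]).round(3),"px",np.round(q[0]),"pale",k[pale],"dark",k[dark])
    return f,k,row
E
python3 - <<'E'
from h import *
f,k,row=bub();s=r.sense();print(s["tool_pos"],s["clock"])
cv2.imwrite("pics/w7.png",f["pixels"][:,:,::-1])
for a,v in zip(k[::4],row[::4]):print(a,v.astype(int),end=";")
E
```

```text
vial ctr [ 0.4589 -0.0958] len 0.074 dir -1.354 px [333. 162.] pale [-40.  -39.5 -39.  -38.5 -38.  -37.5  -5.5  -5.   -4.5  -4.   -3.5  -3.
  -2.5  -2.   -1.5  -1.   -0.5   0.    0.5   1.    1.5   2.    2.5   3.
   3.5   4.    4.5   5.    5.5   6.   37.5  38.   38.5  39.   39.5  40. ] dark [-11.  -10.5  11.5  12. ]
[ 0.46826177 -0.14624935  0.12721303] 19.35
-40.0 [183 131  12];-38.0 [141 102  16];-36.0 [54 92 41];-34.0 [55 91 40];-32.0 [55 92 40];-30.0 [53 89 39];-28.0 [56 92 42];-26.0 [56 92 42];-24.0 [ 58 101  46];-22.0 [ 58 111  50];-20.0 [ 63 129  58];-18.0 [ 63 128  57];-16.0 [ 63 129  58];-14.0 [ 62 128  58];-12.0 [ 59 103  47];-10.0 [59 87 43];-8.0 [ 64 128  57];-6.0 [ 78 135  64];-4.0 [229 224 162];-2.0 [227 220 157];0.0 [226 220 157];2.0 [227 220 158];4.0 [226 218 155];6.0 [149 164 100];8.0 [ 66 130  58];10.0 [ 63 119  53];12.0 [60 54 33];14.0 [ 67 131  58];16.0 [ 65 130  56];18.0 [ 67 130  58];20.0 [ 67 130  57];22.0 [ 67 130  56];24.0 [ 67 130  56];26.0 [ 68 131  56];28.0 [ 69 131  56];30.0 [ 69 131  57];32.0 [ 70 130  56];34.0 [ 71 132  57];36.0 [ 70 129  55];38.0 [174 134  24];40.0 [236 176   7];
```

The lines sit at −10.7 and +11.7 mm and the pale bubble spans −5.7 to +6.2 mm, so it is centred to about 0.3 mm. The wheel is released. Next I turn the hand so the fully open fingers press on both end blocks.

```bash
python3 - <<'E'
from h import *
gt(.459,-.096,.150,-1.325)
E
```

```text
d [0.051  0.0031 0.0109] w [-6.0000e-04  1.6000e-03  1.5683e+00] dist 0.052
```

>>> send_rows(deltas=[{"dx": 0.01, "dy": 0.0, "dz": 0, "wx": 0, "wy": 0, "wz": 0.14, "grip": 1}, {"dx": 0.02, "dy": 0.001, "dz": 0, "wx": 0, "wy": 0, "wz": 0.28, "grip": 1}, {"dx": 0.03, "dy": 0.002, "dz": 0, "wx": 0, "wy": 0, "wz": 0.42, "grip": 1}, {"dx": 0.04, "dy": 0.003, "dz": 0, "wx": 0, "wy": 0, "wz": 0.56, "grip": 1}, {"dx": 0.051, "dy": 0.003, "dz": 0.005, "wx": 0, "wy": 0, "wz": 0.7, "grip": 1}, {"dx": 0.051, "dy": 0.003, "dz": 0.011, "wx": 0, "wy": 0, "wz": 0.84, "grip": 1}, {"dx": 0.051, "dy": 0.003, "dz": 0.011, "wx": 0, "wy": 0, "wz": 0.98, "grip": 1}, {"dx": 0.051, "dy": 0.003, "dz": 0.011, "wx": 0, "wy": 0, "wz": 1.12, "grip": 1}, {"dx": 0.051, "dy": 0.003, "dz": 0.011, "wx": 0, "wy": 0, "wz": 1.26, "grip": 1}, {"dx": 0.051, "dy": 0.003, "dz": 0.011, "wx": 0, "wy": 0, "wz": 1.4, "grip": 1}, {"dx": 0.051, "dy": 0.003, "dz": 0.011, "wx": 0, "wy": 0, "wz": 1.54, "grip": 1}, {"dx": 0.051, "dy": 0.003, "dz": 0.011, "wx": 0, "wy": 0, "wz": 1.57, "grip": 1}])

```text
clock: 20.55
tool_pos: [0.4595, -0.096, 0.1165]
eef_rot: [3.118, 0.379, 0.0]
force: [0.7, -0.0, 0.1]
opening: 1.004
grasp_force: 0.0
```

>>> send_rows(deltas=[{"dx": 0, "dy": 0, "dz": 0, "wx": 0, "wy": 0, "wz": 0, "grip": 1}, {"dx": 0, "dy": 0, "dz": 0, "wx": 0, "wy": 0, "wz": 0, "grip": 1}, {"dx": 0, "dy": 0, "dz": 0, "wx": 0, "wy": 0, "wz": 0, "grip": 1}])

```text
clock: 20.85
tool_pos: [0.4593, -0.0949, 0.1164]
eef_rot: [-3.118, -0.387, -0.0]
force: [-0.1, 0.4, 0.3]
opening: 1.004
grasp_force: 0.0
```

```bash
python3 - <<'E'
from h import *
f=r.grab_frame("wrist");s=r.sense();print(s["tool_pos"],s["clock"],s["opening"]);gt(.459,-.096,.105,-1.325)
cv2.imwrite("pics/w8.png",f["pixels"][:,:,::-1])
m=cv2.inRange(hsv(f),(40,70,30),(88,255,255));p=np.argwhere(m)[:,::-1];print(len(p),p.min(0),p.max(0),np.median(p,0))
c=p.mean(0);print(ray(f,(p.min(0)+p.max(0))/2,.092),"tip",proj(f,s["tool_pos"]+[0,0,.0337]))
E
```

```text
[ 0.45923195 -0.09477678  0.11642209] 20.9 0.9983999724217164
d [-0.0005  0.0011  0.0451] w [-0.0001 -0.      0.0008] dist 0.045
3463 [255 246] [394 275] [324. 260.]
[ 0.4607139  -0.09459281  0.092     ] tip [324.03412275 317.87658431]
```

View pics/w8.png

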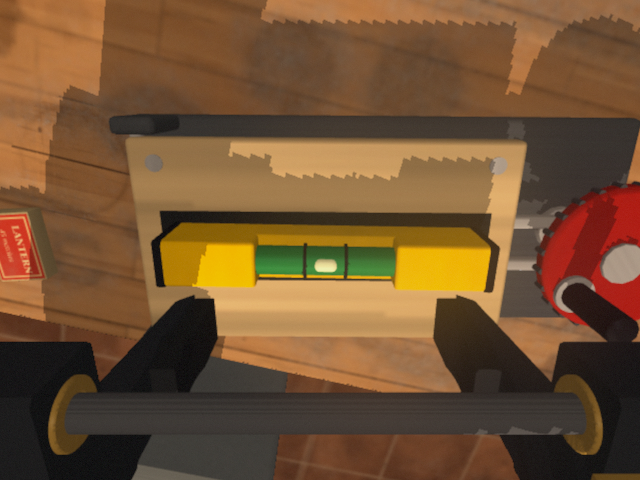

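The view shows the level on the strip with its bubble at (326,266), between the lines at x = 305 and 346. The fingers line up over both end blocks, so I descend and press.

>>> send_rows(deltas=[{"dx": 0.0005, "dy": 0.001, "dz": 0.02, "wx": 0, "wy": 0, "wz": 0, "grip": 1}, {"dx": 0.0005, "dy": 0.001, "dz": 0.036, "wx": 0, "wy": 0, "wz": 0, "grip": 1}, {"dx": 0.0005, "dy": 0.001, "dz": 0.042, "wx": 0, "wy": 0, "wz": 0, "grip": 1}, {"dx": 0.0005, "dy": 0.001, "dz": 0.046, "wx": 0, "wy": 0, "wz": 0, "grip": 1}, {"dx": 0.0005, "dy": 0.001, "dz": 0.046, "wx": 0, "wy": 0, "wz": 0, "grip": 1}])

```text
clock: 21.4
tool_pos: [0.4599, -0.0954, 0.0704]
eef_rot: [-3.118, -0.386, 0.0]
force: [-0.6, 0.4, -0.4]
opening: 0.995
grasp_force: 0.0
```

>>> send_rows(deltas=[{"dx": 0, "dy": 0, "dz": 0.002, "wx": 0, "wy": 0, "wz": 0, "grip": 1}, {"dx": 0, "dy": 0, "dz": 0.003, "wx": 0, "wy": 0, "wz": 0, "grip": 1}, {"dx": 0, "dy": 0, "dz": 0.003, "wx": 0, "wy": 0, "wz": 0, "grip": 1}])

```text
clock: 21.7
tool_pos: [0.4602, -0.0955, 0.0677]
eef_rot: [3.118, 0.385, 0.001]
force: [0.6, 0.1, 0.5]
opening: 1.002
grasp_force: 0.0
```

>>> send_rows(deltas=[{"dx": 0, "dy": 0, "dz": 0.002, "wx": 0, "wy": 0, "wz": 0, "grip": 1}, {"dx": 0, "dy": 0, "dz": 0.002, "wx": 0, "wy": 0, "wz": 0, "grip": 1}])

```text
clock: 21.9
tool_pos: [0.46, -0.0955, 0.0654]
eef_rot: [3.118, 0.385, -0.0]
force: [-0.3, 0.1, 0.7]
opening: 1.004
grasp_force: 0.0
```

>>> send_rows(deltas=[{"dx": 0, "dy": 0, "dz": 0.002, "wx": 0, "wy": 0, "wz": 0, "grip": 1}, {"dx": 0, "dy": 0, "dz": 0.002, "wx": 0, "wy": 0, "wz": 0, "grip": 1}])

```text
clock: 22.1
tool_pos: [0.4602, -0.0955, 0.0642]
eef_rot: [3.117, 0.385, 0.001]
force: [-1.2, 1.5, 9.8]
opening: 1.002
grasp_force: 5.1
```

>>> send_rows(deltas=[{"dx": 0, "dy": 0, "dz": 0.001, "wx": 0, "wy": 0, "wz": 0, "grip": 1}, {"dx": 0, "dy": 0, "dz": 0.001, "wx": 0, "wy": 0, "wz": 0, "grip": 1}])

```text
clock: 22.3
tool_pos: [0.4602, -0.0955, 0.0641]
eef_rot: [3.117, 0.385, 0.002]
force: [-3.6, 0.3, 22.3]
opening: 0.999
grasp_force: 10.9
```

>>> send_rows(deltas=[{"dx": 0, "dy": 0, "dz": 0.001, "wx": 0, "wy": 0, "wz": 0, "grip": 1}, {"dx": 0, "dy": 0, "dz": 0.001, "wx": 0, "wy": 0, "wz": 0, "grip": 1}, {"dx": 0, "dy": 0, "dz": 0.001, "wx": 0, "wy": 0, "wz": 0, "grip": 1}, {"dx": 0, "dy": 0, "dz": 0.001, "wx": 0, "wy": 0, "wz": 0, "grip": 1}, {"dx": 0, "dy": 0, "dz": 0.001, "wx": 0, "wy": 0, "wz": 0, "grip": 1}, {"dx": 0, "dy": 0, "dz": 0.001, "wx": 0, "wy": 0, "wz": 0, "grip": 1}, {"dx": 0, "dy": 0, "dz": 0.001, "wx": 0, "wy": 0, "wz": 0, "grip": 1}, {"dx": 0, "dy": 0, "dz": 0.001, "wx": 0, "wy": 0, "wz": 0, "grip": 1}, {"dx": 0, "dy": 0, "dz": 0.001, "wx": 0, "wy": 0, "wz": 0, "grip": 1}, {"dx": 0, "dy": 0, "dz": 0.001, "wx": 0, "wy": 0, "wz": 0, "grip": 1}, {"dx": 0, "dy": 0, "dz": 0.001, "wx": 0, "wy": 0, "wz": 0, "grip": 1}, {"dx": 0, "dy": 0, "dz": 0.001, "wx": 0, "wy": 0, "wz": 0, "grip": 1}])

```text
clock: 23.5
tool_pos: [0.4603, -0.0956, 0.0641]
eef_rot: [3.117, 0.385, 0.003]
force: [-4.5, 1.1, 33.1]
opening: 1.002
grasp_force: 16.8
```

```bash
python3 - <<'E'
from h import *
f=r.grab_frame("wrist");s=r.sense();print(s["tool_pos"],s["force"],s["moment"],s["grasp_force"],s["clock"])
H=hsv(f);g=cv2.inRange(H,(40,70,30),(88,255,255));p=np.argwhere(g)[:,::-1];print(len(p),p.min(0),p.max(0))
y0,y1=p.min(0)[1],p.max(0)[1];x0,x1=p.min(0)[0],p.max(0)[0]
R_=f["pixels"].astype(int);pal=(R_[y0:y1,x0:x1].min(2)>110)
c=np.nonzero(pal.sum(0)>3)[0]+x0;print("bubble cols",c.min(),c.max(),"ends",x0,x1)
gr=R_[y0+8:y1-8,x0:x1,1].mean(0);sm=cv2.blur(gr.reshape(1,-1),(31,1))[0];dk=np.nonzero(gr<sm-30)[0]+x0;print("lines",dk)
E
```

```text
[ 0.46023816 -0.09552314  0.06405367] [-5.11320353  0.99298082 33.67363937] [0.79451284 1.12451774 0.03003651] 16.76150253857486 23.55
5910 [233 288] [413 327]
bubble cols 309 337 ends 233 413
lines [295 296 297 349 350 351]
```

Bubble centre (column 323) is exactly midway between the lines (296 and 350) while pressing with 33 N. Handing in.

```bash
python3 -c "
from cell import r
print(r.job_done())"
```

```text
the job is handed in; nothing more can be done
None
```

The level lies along the rubber strip, the wheel was wound about 1.08 turns and released, and the job was handed in at about 24 s with the bubble centred between the lines and both fingers pressing the level at 33 N.

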